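Start the crank screw in its thread and hold it

TASK

Start the crank screw in the threaded boss without crossing the thread: take the loose sleeve on the crank pin and turn the screw backward (counter-clockwise seen from above) until you notice it drop off the start of the thread, then stop turning back and turn it forward (clockwise) one full turn from the place where it dropped. Do not lift the screw, and leave the pliers, the tape measure and the nut alone. The job ends holding: finish with the fingers closed firmly on the sleeve and the crank still.

Things in the scene. Friction and masses are not known exactly. Their poses are not given: they have to be found in the camera images.
- boss_top (a point): Centre of the flat top of the fixed fixture's round boss, on the screw's axis, 70 mm above the bench; only the position matters. The boss is a grey tube 60 mm across with a brass bush, on a dark steel foot plate 130 x 100 x 14 mm, fixed to the bench. The screw is vertical.
- sleeve: The crank's grip: a plain black upright tube, 20 mm in diameter, 40 mm tall; origin at its centre (fingertips under the sleeve would press on the arm: grip a few mm above centre). It spins on a pin 45 mm from the screw's axis and slides on it from 0 (start: resting on the arm) to 17 mm up: held firmly, 4 mm off the arm, it lets the screw rise and drop by its own weight, and need not follow its height.
- pin_foot (a point): Where the pin stands on the crank arm: centre of the upper face of the arm's round end (24 mm wide), under the sleeve; about 104 mm above the bench when screw_lift is 0. The steel arm is 16 mm wide; its hub on the axis is 34 mm wide and stands 7 mm higher than this face. The pin's head, 15 mm wide, ends 60 mm above this face (20 mm above the resting sleeve's top).
- screw_turn (a joint): Angle of screw and crank about the vertical axis (rad), counted on over full turns; grows forward (clockwise from above), falls backward. The angle where the thread starts differs every time and is not given. From the start the screw must be turned back 0.6 to 2.5 rad to reach the drop. Friction (about 0.03 N m) holds the screw where it is left.
- screw_lift (a joint): Height of the screw (m), positive up. Lead 7 mm a turn, right-handed: turned backward from the start (-0.003 to -0.0007) it climbs slowly to 0, the highest point of the thread; there its lug passes the thread's start and the screw (about 0.6 kg) drops by its own weight to -0.007. Turned forward from there it sinks 7 mm a turn: one turn brings it to -0.014. It bottoms at -0.0175.
- pliers: Bystander: pliers, 54 x 163 x 12 mm, lying beyond the fixture; origin at the middle of the underside.
- measure: Bystander: tape measure, 38 x 79 x 62 mm, right of the fixture; origin at the middle of the underside.
- nut: Bystander: hex nut, 26 x 23 x 11 mm, to the left in front; origin at the middle of the underside.
Things that resemble listed ones, but are neither listed nor needed, are in the scene too. Leave any turquoise look-alike of the part that bears boss_top alone.

How it is judged:
On the way, in this order (a step that is already met when the one before it is completed fails the run):
1. the screw, turned backward, has dropped off the start of the thread (value of joint screw_lift below -0.0055 m and value of joint screw_turn below 0.95 rad), for 0.1 s.
2. the screw has been turned forward about one turn (value of joint screw_lift between -0.0151 and -0.0127 m and value of joint screw_turn between 4.5 and 7.9 rad), for 0.2 s.
At the end, for the whole second after the job is handed in: The screw stands one turn (to about 60 degrees) past its drop, 12.7 to 15.1 mm below the thread's highest point, the crank is still and the fingers hold the sleeve with more than 5 N (all of step 2 and contact force between the fingers and sleeve above 5 N and velocity of joint screw_turn between -0.1 and 0.1 rad/s); the arm keeps its last pose, push and grip.
It fails at once if the screw was turned back far past the drop (value of joint screw_turn below -2 rad).
It fails at once if the screw was screwed in much further than one turn (value of joint screw_lift below -0.0156 m).
It fails at once if the screw was lifted (value of joint screw_lift above 0.004 m).
It fails at once if the pliers, tape measure or nut were disturbed (distance of any of pliers, measure, nut from where it was at the start of the episode above 0.02 m).
It also fails if it takes over 51 s, if anything falls off the work surface, if the arm or the gripper's body presses on something with over 40 N, if the wrist force passes 120 N, or if a joint passes its speed limit or range.

ROBOT

A 6-joint arm with a two-finger parallel gripper is mounted at the origin on a cart in front of the work surface, level with it; the furniture and walls round the work are solid. World frame = base frame: x ahead of the robot, y to its left, z up, the work surface at z = 0. Lengths are in m, angles in rad, forces in N, time in s.
With the tool pointing down it reaches from about 0.35 to 0.875 m from the base axis. Payload 15.5 kg.
Tool frame: the origin (TCP) lies on the mounting face of the last link; the fingertips stand 173 mm ahead of it and the grasp point (between the pads) lies 155 mm ahead of it (r.hold_point_z is the z of the grasp point in the tool frame, in m); z points along the fingers, x is the direction in which the jaws open and shut, and the axes are right-handed (so a half turn about z gives the same grasp; the last joint's range is limited). The gripper opens to 85 mm and grips with 20 to 120 N. Pads are 22 mm wide; open, the fingers measure 114 mm over their backs; the gripper's body (76 mm by 85 mm) begins 54 mm behind the grasp point. The pads swing forward as they close: fully open they stand 13 mm farther back than shut.
Start: joints at [1.161, 0.494, 1.345, -0, 1.302, -0.096], TCP at [0.194, 0.594, 0.405] pointing down, gripper open.
Joint ranges: [-2.91, 2.91], [-0.82, 2.16], [0.22, 2.67], [-1.22, 4.37], [0.12, 2.79], [-3.08, 3.08]. Speed limits (rad/s): [1.89, 1.89, 2.57, 3.01, 3.01, 3.01].

INTERFACE

Orientations are given as a unit quaternion [w, x, y, z].
In Python, from workcell import r gives the robot as it stands.
- The arm moves only by the tool play_rows, never from a script. Its argument "steps" is one flat list of numbers, 7 for each row, row after row: the turn, a rotation vector about the tool's x, y, z in degrees, then the shift along the tool's x, y, z in mm, then the gripper's target within -1 to 1 (fully open at 1, half-way at 0, shut at -1). A call has 1 to 8 rows; each row is the pose to reach, as a shift and turn from the pose commanded when the call began, along the tool's axes at that moment; what a row does not reach only later rows make up. A row lasts 1/8 s, in which the tool goes at most 62.5 mm and 10.7 degrees, less where a joint would pass 70% of its speed; a pose out of reach is approached as far as the arm can. A call with a gripper value outside its range is refused whole. The fingers move at their own pace and stop on an object; the grip force is fixed at half the most. Time passes only in rows, so rows that repeat a pose let the fingers close. It gives the time, the measured TCP pose, the force and the opening at its end, in the units of the state.
- r.sense(): the state, without advancing time (a new reading comes with each control period).
- r.snapshot(name): name is "scene" or "side" or "wrist"; returns a dict with "color" (480x640x3 uint8, blue, green, red), "depth" (480x640 float32, m along the optical axis (not along the pixel's ray), 0 where there is no reading), "fovy" (degrees; the focal length in pixels is half the picture's height over the tangent of half this angle, whatever the lens; pixels are square), "cx", "cy" (the principal point, pixels), "k1" (the pictures are not rectified: a ray, as slopes to the right and down, at radius r is drawn at 1 + k1 r^2 times it, then the intrinsics apply), "eye" and "rotation" of the camera in the world; the wrist camera has in their place "T_tool_cam" (4x4, takes a point from camera to tool coordinates, whose origin is the TCP and whose axes are the tool frame's). Camera axes: x right, y up, looking along -z (the intrinsics and any distortion apply to the point x, -y, -z); pixel columns grow to the right and rows downward; lengths in m; the calibration is good to about 2 mm. A picture is of the moment at which its call begins: read the wrist's pose just before it.
- r.job_done(): hands the job in, once; it reports no verdict.
The state is a dict: "time": time; "joints": joint angles; "qvel": joint speeds; "joint_torque": joint torques, N m; "ee_pos": TCP position; "ee_rot": TCP orientation; "wrist_force": force on the tool from outside, world axes, zero at the start; "ft_torque": the same for the moment, N m; "grip_width": opening from 0.0 (shut) to 1.0 (fully open).
Only numpy, scipy, OpenCV 4.12 (cv2) and the standard library are available. Lean on these libraries where they do the work, as an engineer would, in place of code of your own. Each camera call takes 0.05 s, during which the arm holds its last target.

## Working session

There is one attempt and no reset: what is moved stays moved. The work goes in short steps, Python scripts to look and compute and a tool call to move; the robot and the scene stay as the last step left them, time stands still between calls to the robot, and variables do not carry over. Pictures are saved under pics/ and viewed, and the job is handed in when it is done.

Besides the shell and the picture viewer there is one more tool, called after "Emit:" by a JSON object that holds its "fn" and its "kwargs". play_rows: Moves the arm, as the interface text tells. Its arguments: {"type":"object","properties":{"steps":{"type":"array"}},"required":["steps"]}

```bash
ls; mkdir -p pics; python3 - <<'E'
from workcell import r
import cv2
s=r.sense(); print({k:(v if not hasattr(v,'round') else v) for k,v in s.items()}, r.hold_point_z)
for n in ("scene","side","wrist"):
    p=r.snapshot(n); cv2.imwrite(f"pics/a_{n}.png",p["color"])
    print(n,{k:v for k,v in p.items() if k not in("color","depth")})
E
```

```text
pics
{'time': 0.0, 'joints': array([ 1.16053080e+00,  4.94173208e-01,  1.34613939e+00,  1.97709150e-06,
        1.30251601e+00, -9.54811880e-02]), 'qvel': array([ 0.00152551,  0.00022932,  0.00029596,  0.00012736, -0.00110135,
       -0.00090566]), 'joint_torque': array([ 3.74257477e-03, -8.82139492e+01, -3.83876646e+01,  3.42503008e-04,
        9.88910993e-03,  1.33732735e-05]), 'ee_pos': array([0.19343006, 0.59415038, 0.40410353]), 'ee_rot': array([ 3.12932126e-04,  8.09200660e-01,  5.87532050e-01, -5.32888294e-04]), 'wrist_force': array([ 0.3694565 ,  0.03005788, -0.08870569]), 'ft_torque': array([-0.01586286,  0.0050202 ,  0.02230012]), 'grip_width': 0.998298857073698} 0.1547
scene {'fovy': 53.0244766980135, 'cx': 322.1892719398058, 'cy': 236.88439548633033, 'k1': -0.09606344269334098, 'eye': array([0.23307718, 0.4774727 , 0.62085196]), 'rotation': array([-0.19603744, -0.11358546,  0.45955229,  0.85876618])}
side {'fovy': 43.78459682615831, 'cx': 305.77371546454685, 'cy': 230.33706982372817, 'k1': -0.10825694765385904, 'eye': array([ 0.6066849 , -1.21247159,  0.82357835]), 'rotation': array([0.89277462, 0.45024781, 0.00908838, 0.012157  ])}
wrist {'fovy': 68.52299712351859, 'cx': 323.5031585033383, 'cy': 240.88088315667923, 'k1': -0.06144820950428154, 'T_tool_cam': array([[ 9.99999972e-01,  2.18158944e-04,  9.42432916e-05,
        -4.47898307e-04],
       [ 2.36852610e-04, -9.47299785e-01, -3.20348343e-01,
        -8.26042722e-02],
       [ 1.93897937e-05,  3.20348356e-01, -9.47299810e-01,
         3.11130487e-02],
       [ 0.00000000e+00,  0.00000000e+00,  0.00000000e+00,
         1.00000000e+00]])}
```

View pics/a_scene.png

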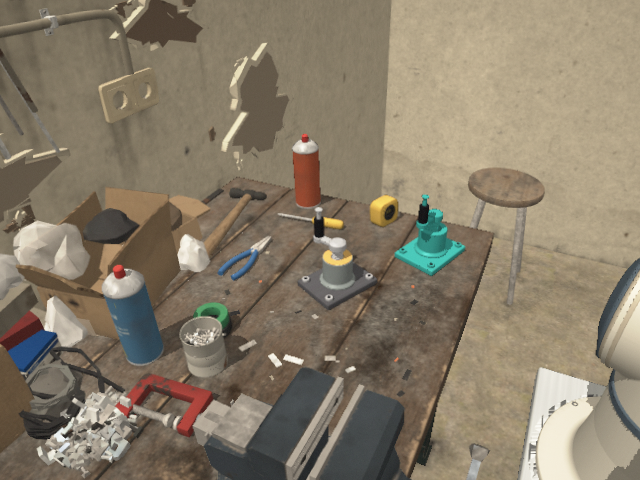

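View pics/a_side.png

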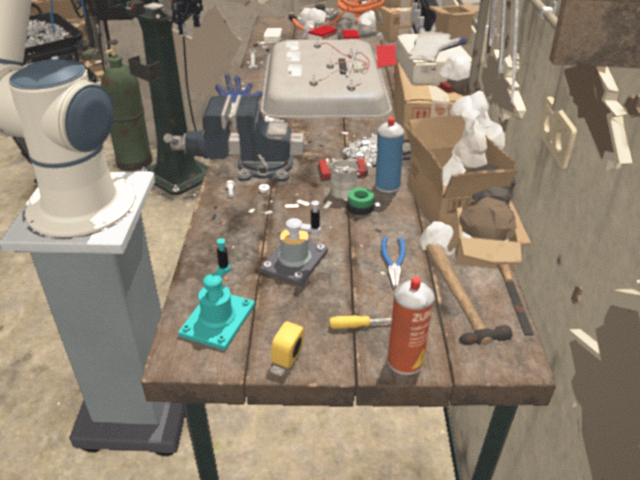

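View pics/a_wrist.png

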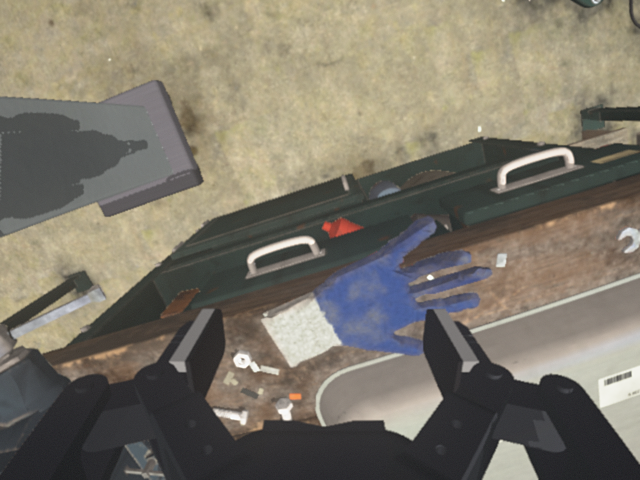

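The grey boss with a brass bush is at scene (338,270) and side (294,245). The turquoise look-alike is at scene (430,240) and side (216,305). The grey one with its black sleeve fits the description, so I'll confirm it in a crop and measure it.

```bash
cat > h.py <<'E'
import numpy as np, cv2
from scipy.spatial.transform import Rotation as R
def q2R(q): return R.from_quat([q[1],q[2],q[3],q[0]]).as_matrix()
def cam(p,s=None):
    if "eye" in p: return np.array(p["eye"]), q2R(p["rotation"])
    T=p["T_tool_cam"]; Rt=q2R(s["ee_rot"])
    return s["ee_pos"]+Rt@T[:3,3], Rt@T[:3,:3]
def K(p):
    f=240/np.tan(np.radians(p["fovy"]/2)); return np.array([[f,0,p["cx"]],[0,f,p["cy"]],[0,0,1.]]),np.array([p["k1"],0,0,0,0.])
def ray(p,uv,s=None):
    e,Rc=cam(p,s); k,d=K(p)
    a=cv2.undistortPoints(np.array([[uv]],float),k,d)[0,0]
    v=Rc@np.array([a[0],-a[1],-1]); return e,v   # v: unit depth
def plane(p,uv,z,s=None):
    e,v=ray(p,uv,s); return e+v*(z-e[2])/v[2]
def proj(p,X,s=None):
    e,Rc=cam(p,s); k,d=K(p)
    c=Rc.T@(np.array(X)-e); c=np.array([c[0],-c[1],-c[2]])
    return cv2.projectPoints(c.reshape(1,1,3),np.zeros(3),np.zeros(3),k,d)[0].ravel()
def dpt(p,uv,s=None):
    e,v=ray(p,uv,s); return e+v*p["depth"][int(round(uv[1])),int(round(uv[0]))]
def tri(r1,r2):
    A=np.zeros((3,3));b=np.zeros(3)
    for e,v in(r1,r2):
        v=v/np.linalg.norm(v);P=np.eye(3)-np.outer(v,v);A+=P;b+=P@e
    X=np.linalg.solve(A,b)
    return X,[np.linalg.norm(np.cross(X-e,v/np.linalg.norm(v))) for e,v in(r1,r2)]
E
python3 - <<'E'
from workcell import r
import cv2, numpy as np
a=r.snapshot("scene");b=r.snapshot("side")
A=cv2.resize(a["color"][195:315,280:400],(390,390),interpolation=cv2.INTER_CUBIC)
B=cv2.resize(b["color"][190:290,250:350],(390,390),interpolation=cv2.INTER_CUBIC)
cv2.imwrite("pics/b.png",np.hstack([A,B]))
E
```

```text
(no output)
```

View pics/b.png

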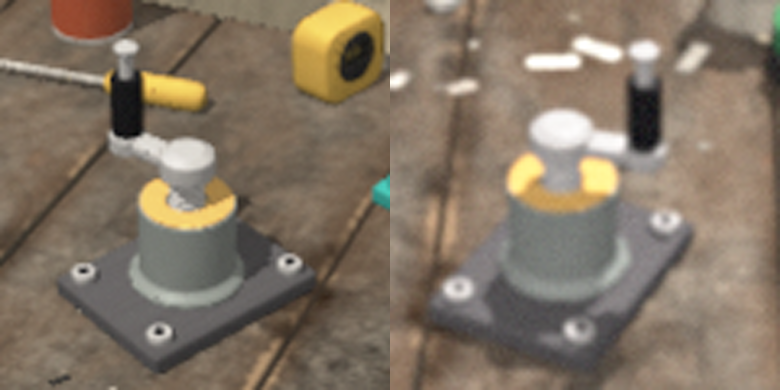

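```bash
python3 - <<'E'
from workcell import r
from h import *
np.set_printoptions(precision=4,suppress=True)
a=r.snapshot("scene");b=r.snapshot("side")
for n,u,v in [("sleeve c",(318.8,226.7),(315.4,219)),("pinhead",(318.8,209.5),(315.4,202.8)),("hub top",(337.5,243.3),(294.1,222.8)),("boss top",(337.5,257.5),(294.4,237.4))]:
    X,d=tri(ray(a,u),ray(b,v)); print(n,X,d,dpt(a,u),dpt(b,v))
    
s=r.sense(); Rt=q2R(s["ee_rot"]); print(Rt)
E
```

```text
sleeve c [ 0.5934 -0.2247  0.1223] [np.float64(0.00045735895101623136), np.float64(0.0004573589510163094)] [ 0.5896 -0.2165  0.1282] [ 0.5931 -0.2338  0.1285]
pinhead [ 0.5928 -0.2244  0.1613] [np.float64(3.785979043604339e-05), np.float64(3.7859790436209587e-05)] [ 0.5908 -0.2202  0.164 ] [ 0.5928 -0.2256  0.1621]
hub top [ 0.5488 -0.2132  0.1035] [np.float64(0.00013656853993753113), np.float64(0.00013656853993757577)] [ 0.5449 -0.2051  0.1095] [ 0.5492 -0.2189  0.1076]
boss top [ 0.5494 -0.2159  0.0679] [np.float64(0.00034589482246093477), np.float64(0.0003458948224609109)] [ 0.5449 -0.2052  0.0764] [ 0.5496 -0.2264  0.0757]
[[ 0.3096  0.9509 -0.0001]
 [ 0.9509 -0.3096 -0.0003]
 [-0.0003  0.     -1.    ]]
```

The crop confirms it: grey tube, brass bush, dark plate, black sleeve on a steel crank. The measurements agree with the given sizes: radius 45.6 mm, boss top at 68 mm, pin head at 161 mm. Next I'll check obstacle heights along the path.

```bash
python3 - <<'E'
from workcell import r
from h import *
np.set_printoptions(precision=3,suppress=True)
pts=[]
for n in("scene","side"):
    p=r.snapshot(n);k,d=K(p);e,Rc=cam(p)
    v,u=np.mgrid[0:480:3,0:640:3];uv=np.c_[u.ravel(),v.ravel()].astype(float)
    D=p["depth"][v,u].ravel()
    q=cv2.undistortPoints(uv[:,None],k,d)[:,0]
    X=e+(np.c_[q[:,0],-q[:,1],-np.ones(len(q))]*D[:,None])@Rc.T
    pts.append(X[D>0])
X=np.vstack(pts)
a=np.array([.19,.59]);b=np.array([.593,-.2245]);L=np.linalg.norm(b-a);t=(b-a)/L
w=X[:,:2]-a;al=w@t;pe=w@np.array([-t[1],t[0]])
for s0 in np.arange(0,L,.1):
    m=(al>s0)&(al<s0+.1)&(abs(pe)<.13)&(X[:,2]<0.7); print(round(s0,1),m.sum(),np.sort(X[m,2])[-5:])
E
```

```text
0.0 64 [0.346 0.347 0.348 0.348 0.35 ]
0.1 6 [0.    0.001 0.003 0.021 0.024]
0.2 6 [0.    0.    0.001 0.002 0.003]
0.3 431 [0.18  0.181 0.181 0.182 0.182]
0.4 1857 [0.181 0.181 0.181 0.181 0.182]
0.5 601 [0.178 0.179 0.179 0.179 0.179]
0.6 1063 [0.005 0.005 0.005 0.006 0.006]
0.7 1107 [0.004 0.004 0.005 0.005 0.005]
0.8 1187 [0.11  0.112 0.12  0.132 0.14 ]
0.9 880 [0.162 0.163 0.164 0.164 0.164]
```

Emit:
{"fn": "play_rows", "kwargs": {"steps": [0,0,0,-30,30,-60,1,0,0,0,-80,80,-60,1,0,0,0,-125,120,-60,1,0,0,0,-165,160,-60,1,0,0,0,-205,200,-60,1,0,0,0,-245,240,-60,1,0,0,0,-285,280,-60,1,0,0,0,-330,320,-60,1]}}

```text
time: 1.45
ee_pos: [0.3962, 0.1798, 0.465]
ee_rot: [0.0, 0.809, 0.588, 0.0]
wrist_force: [1.0, -0.0, 0.1]
grip_width: 1.0
```

```bash
python3 - <<'E'
from workcell import r
s=r.sense();print(s["time"],s["ee_pos"],s["joints"],s["ee_rot"])
E
```

```text
1.45 [0.39615176 0.17978141 0.46495465] [ 2.88584609e-01  1.57623554e-01  1.69200773e+00  2.54275000e-05
  1.29102659e+00 -9.67793832e-01] [1.44171863e-04 8.09094966e-01 5.87677733e-01 4.44768532e-04]
```

Emit:
{"fn": "play_rows", "kwargs": {"steps": [0,0,0,-40,40,0,1,0,0,0,-80,80,0,1,0,0,0,-120,120,0,1,0,0,0,-165,160,10,1,0,0,0,-205,200,20,1,0,0,0,-245,240,35,1,0,0,0,-290,280,50,1,0,0,0,-323,312,60,1]}}

```text
time: 2.45
ee_pos: [0.5928, -0.2247, 0.4038]
ee_rot: [-0.0, 0.809, 0.587, -0.0]
wrist_force: [-0.2, 0.6, 0.2]
grip_width: 0.998
```

Emit:
{"fn": "play_rows", "kwargs": {"steps": [0,0,0,0,0,0,1,0,0,0,0,0,0,1]}}

```text
time: 2.7
ee_pos: [0.5921, -0.222, 0.4046]
ee_rot: [-0.0, 0.809, 0.587, -0.0]
wrist_force: [0.0, 0.0, -0.1]
grip_width: 1.001
```

```bash
python3 - <<'E'
from workcell import r
import cv2,pickle
s=r.sense();print(s["time"],s["ee_pos"],s["joints"],s["ee_rot"])
p=r.snapshot("wrist");cv2.imwrite("pics/c.png",p["color"]);pickle.dump((s,p),open("c.pkl","wb"))
E
```

```text
2.7 [ 0.59207188 -0.22201756  0.40458723] [-4.53202408e-01  5.04267339e-01  1.32614562e+00  2.04772991e-04
  1.31175980e+00 -1.70900742e+00] [-3.02512609e-04  8.09276843e-01  5.87427355e-01 -4.90945993e-05]
```

View pics/c.png

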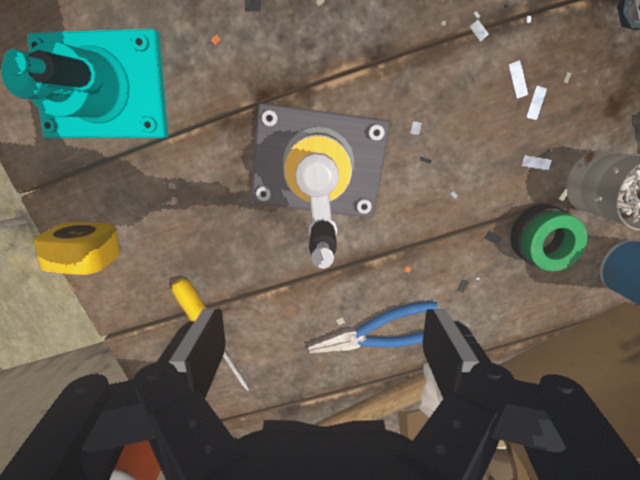

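The wrist view shows the hub at (317,174), the sleeve and pin head at (322,235-258), the brass ring around (318,168), and the turquoise look-alike off at the left. Next I'll refine the axis and pin.

```bash
python3 - <<'E'
from h import *
import pickle
np.set_printoptions(precision=4,suppress=True)
s,p=pickle.load(open("c.pkl","rb"));c=p["color"]
hsv=cv2.cvtColor(c,cv2.COLOR_BGR2HSV)
m=cv2.inRange(hsv,(15,110,100),(32,255,255));m[:, :270]=0;m[:,370:]=0;m[:120]=0;m[220:]=0
cn=max(cv2.findContours(m,0,1)[0],key=cv2.contourArea);h=cv2.convexHull(cn)
el=cv2.fitEllipse(h);print("brass",el,plane(p,el[0],.07,s))
print("hub top z .110:",plane(p,(317,174),.110,s),dpt(p,(317,174),s))
print("pinhead",plane(p,(322,258),.163,s),dpt(p,(322,258),s))
cv2.imwrite("pics/c2.png",cv2.resize(c[120:290,250:390],None,fx=3.5,fy=3.5,interpolation=cv2.INTER_CUBIC))
for X in [(.593,-.2245,.142),(.593,-.2245,.162),(.549,-.2145,.07),(.549,-.2145,.11)]: print(X,proj(p,X,s))
E
```

```text
brass ((317.29248046875, 169.02444458007812), (65.72046661376953, 66.53921508789062), 142.2694549560547) [ 0.5477 -0.2135  0.07  ]
hub top z .110: [ 0.5466 -0.2127  0.11  ] [ 0.5468 -0.2128  0.1081]
pinhead [ 0.5917 -0.2233  0.163 ] [ 0.5927 -0.2237  0.1603]
(0.593, -0.2245, 0.142) [321.111  249.1768]
(0.593, -0.2245, 0.162) [320.92   259.7777]
(0.549, -0.2145, 0.07) [316.6796 170.859 ]
(0.549, -0.2145, 0.11) [315.7037 177.8561]
```

View pics/c2.png

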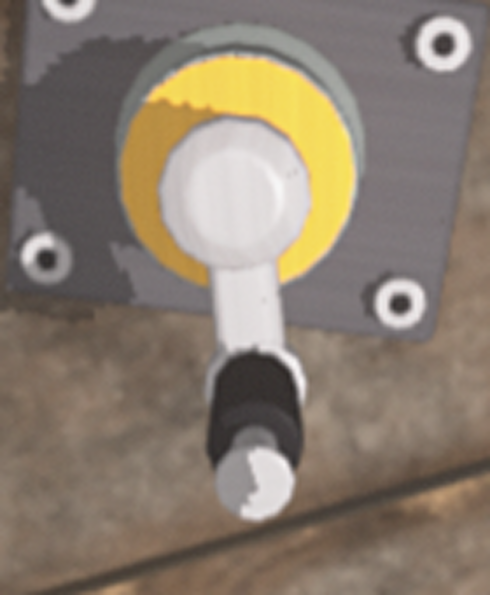

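Emit:
{"fn": "play_rows", "kwargs": {"steps": [0,0,0,-2,0.5,40,1,0,0,0,-2,0.5,75,1,0,0,0,-2,0.5,100,1,0,0,0,-2,0.5,100,1]}}

```text
time: 3.25
ee_pos: [0.5916, -0.2231, 0.3038]
ee_rot: [-0.001, 0.809, 0.588, -0.001]
wrist_force: [-0.4, -0.9, -0.3]
grip_width: 1.0
```

```bash
python3 - <<'E'
from workcell import r
import cv2,pickle
s=r.sense();print(s["time"],s["ee_pos"],s["wrist_force"])
p=r.snapshot("wrist");cv2.imwrite("pics/d.png",p["color"]);pickle.dump((s,p),open("d.pkl","wb"))
E
```

```text
3.25 [ 0.59156517 -0.22310946  0.3038318 ] [-0.40767951 -0.88483605 -0.30766813]
```

View pics/d.png

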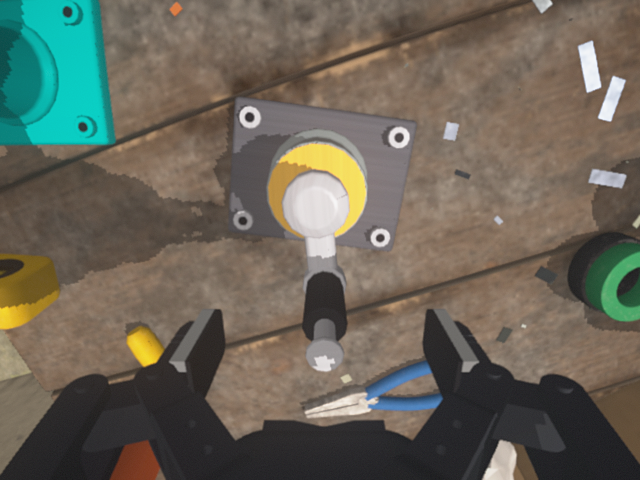

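The pin head at (324,355) is centred between the fingers at (210) and (440).

```bash
python3 - <<'E'
from h import *
import pickle
s,p=pickle.load(open("d.pkl","rb"))
print(plane(p,(324,355),.162,s),plane(p,(316,204.5),.110,s), dpt(p,(324,355),s),dpt(p,(316,204),s))
E
```

```text
[ 0.59117387 -0.22321178  0.162     ] [ 0.54642814 -0.21257907  0.11      ] [ 0.59209654 -0.2235084   0.16069426] [ 0.54642815 -0.21260234  0.10888637]
```

Emit:
{"fn": "play_rows", "kwargs": {"steps": [0,0,0,0,1,12,1,0,0,0,0,1,22,1,0,0,0,0,1,22,0,0,0,0,0,1,22,-1,0,0,0,0,1,22,-1,0,0,0,0,1,22,-1,0,0,0,0,1,22,-1,0,0,0,0,1,22,-1]}}

```text
time: 4.3
ee_pos: [0.5932, -0.2248, 0.2831]
ee_rot: [0.0, 0.809, 0.588, 0.0]
wrist_force: [-0.6, 0.1, 4.9]
grip_width: 0.219
```

Emit:
{"fn": "play_rows", "kwargs": {"steps": [0,0,0,0,0,-2,-1,0,0,0,0,0,-4,-1,0,0,0,0,0,-4,-1]}}

```text
time: 4.68
ee_pos: [0.5931, -0.2247, 0.2868]
ee_rot: [0.0, 0.809, 0.588, 0.0]
wrist_force: [0.8, -0.8, -1.1]
grip_width: 0.214
```

```bash
cat >> h.py <<'E'
def arc(phi0,dphis,Rr=45):
    a=np.radians(phi0)
    for d in dphis:
        b=np.radians(phi0+d); print(d, np.round(Rr*np.array([np.cos(b)-np.cos(a),np.sin(b)-np.sin(a)]),1))
E
cat > look.py <<'E'
import sys; from workcell import r; from h import *; import pickle
np.set_printoptions(precision=4,suppress=True)
n=sys.argv[1]; s=r.sense(); p=r.snapshot("wrist"); pickle.dump((s,p),open(n+".pkl","wb"))
cv2.imwrite(f"pics/{n}.png",p["color"])
print(s["time"],s["ee_pos"],"F",s["wrist_force"],"M",s["ft_torque"],"g",s["grip_width"])
# hub depth: patch of near-hub pixels
e,Rc=cam(p,s);k,d=K(p)
ax=np.array([.548,-.2135,.106]); u=proj(p,ax,s); print("hub px",u)
v0,u0=int(u[1]),int(u[0]); P=[dpt(p,(u0+i,v0+j),s)[2] for i in range(-8,9,2) for j in range(-8,9,2)]
print("hub z med",np.median(P),np.std(P))
E
python3 look.py e0; python3 -c "
from h import *
arc(85.2,[-6,-12,-18,-24,-30,-36])"
```

```text
4.675 [ 0.5931 -0.2247  0.2868] F [ 0.758  -0.8323 -1.0805] M [-0.1621 -0.2312  0.0035] g 0.21351162233221235
hub px [316.9598 209.6468]
hub z med 0.10768638355293886 0.0005801648691628263
-6 [ 4.7 -0.6]
-12 [ 9.2 -1.8]
-18 [13.7 -3.4]
-24 [17.9 -5.4]
-30 [21.9 -7.9]
-36 [ 25.6 -10.8]
```

View pics/e0.png

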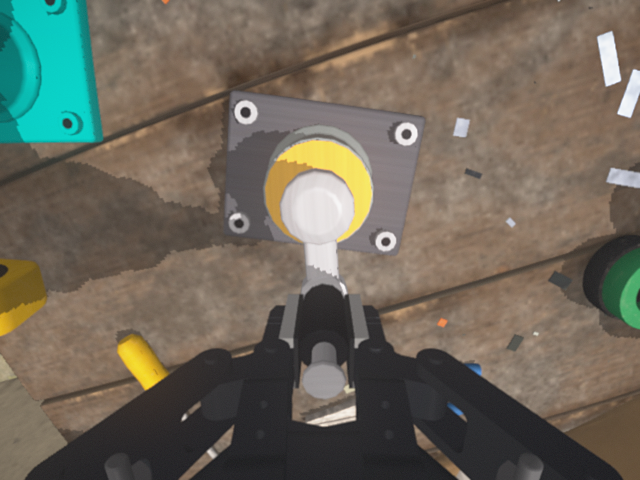

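The sleeve at (323,320) is held between the pads, and the hub is visible at (318,208). I'll turn back 30°.

Emit:
{"fn": "play_rows", "kwargs": {"steps": [0,0,0,4.7,-0.6,0,-1,0,0,0,9.2,-1.8,0,-1,0,0,0,13.7,-3.4,0,-1,0,0,0,17.9,-5.4,0,-1,0,0,0,21.9,-7.9,0,-1,0,0,0,21.9,-7.9,0,-1]}}

```text
time: 5.48
ee_pos: [0.5922, -0.2008, 0.2866]
ee_rot: [-0.0, 0.809, 0.588, 0.0]
wrist_force: [3.0, 2.2, -0.6]
grip_width: 0.217
```

```bash
python3 look.py e1; python3 -c "
from h import *
arc(55.2,[-5,-10,-15,-20,-25,-30])"
```

```text
5.475 [ 0.5922 -0.2008  0.2866] F [ 2.956   2.2156 -0.63  ] M [ 0.3638 -0.3947  0.0321] g 0.21687705051393708
hub px [266.1264 228.0805]
hub z med 0.10807898867463156 0.0005713974557317494
-5 [ 3.1 -2.4]
-10 [ 6. -5.]
-15 [ 8.7 -7.9]
-20 [ 11.1 -11. ]
-25 [ 13.2 -14.3]
-30 [ 15.  -17.8]
```

View pics/e1.png

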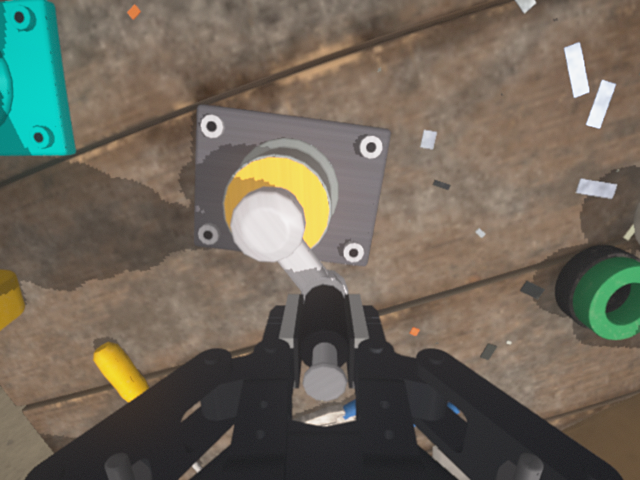

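The crank followed and the hub rose about 0.4 mm, with no drop yet. I'll go another 30°.

Emit:
{"fn": "play_rows", "kwargs": {"steps": [0,0,0,3.1,-2.4,0,-1,0,0,0,6,-5,0,-1,0,0,0,8.7,-7.9,0,-1,0,0,0,11.1,-11,0,-1,0,0,0,13.2,-14.3,0,-1,0,0,0,15,-17.8,0,-1,0,0,0,15,-17.8,0,-1]}}

```text
time: 6.4
ee_pos: [0.5797, -0.1812, 0.2866]
ee_rot: [-0.001, 0.809, 0.588, -0.0]
wrist_force: [2.2, 3.6, 0.0]
grip_width: 0.214
```

```bash
python3 look.py e2; python3 -c "
from h import *
arc(25.2,[-5,-10,-15,-20,-25,-30])"
```

```text
6.4 [ 0.5797 -0.1812  0.2866] F [2.2007 3.6333 0.004 ] M [ 0.7431 -0.3908  0.0047] g 0.21415290991123737
hub px [236.3576 265.9212]
hub z med 0.10872416420039974 0.0005751949953112608
-5 [ 1.5 -3.6]
-10 [ 2.7 -7.4]
-15 [  3.6 -11.2]
-20 [  4.1 -15.1]
-25 [  4.3 -19. ]
-30 [  4.1 -22.9]
```

Emit:
{"fn": "play_rows", "kwargs": {"steps": [0,0,0,1.5,-3.6,0,-1,0,0,0,2.7,-7.4,0,-1,0,0,0,3.6,-11.2,0,-1,0,0,0,4.1,-15.1,0,-1,0,0,0,4.3,-19,0,-1,0,0,0,4.1,-22.9,0,-1,0,0,0,4.1,-22.9,0,-1]}}

```text
time: 7.32
ee_pos: [0.559, -0.1705, 0.2865]
ee_rot: [-0.001, 0.809, 0.587, -0.0]
wrist_force: [-0.1, 4.3, -0.8]
grip_width: 0.215
```

```bash
python3 look.py e3; python3 -c "
from h import *
arc(-4.8,[-5,-10,-15,-20,-25,-30])"
```

```text
7.325 [ 0.559  -0.1705  0.2865] F [-0.1014  4.3148 -0.7697] M [ 0.7873  0.0415 -0.0594] g 0.2150343424910427
hub px [232.6449 309.9942]
hub z med 0.1024583419059803 0.0006167830914643403
-5 [-0.5 -3.9]
-10 [-1.3 -7.7]
-15 [ -2.5 -11.5]
-20 [ -4.  -15.1]
-25 [ -5.8 -18.6]
-30 [ -7.9 -21.9]
```

View pics/e3.png

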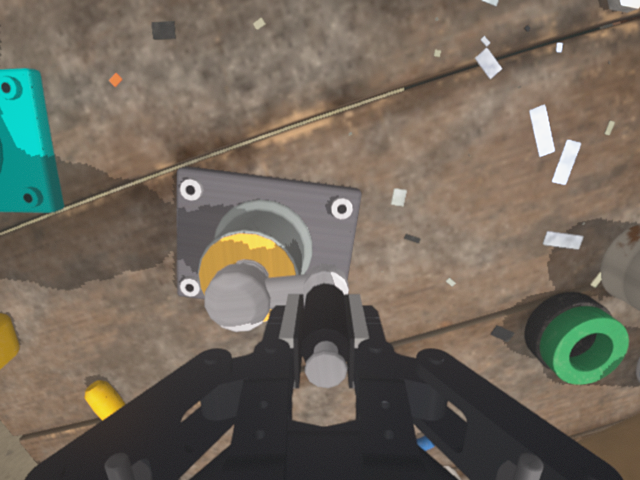

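The hub fell from z=0.1087 to 0.1025. In the picture the pin head at (325,365) has sunk toward the sleeve, so the drop came somewhere in the last 30°. I'll stop turning back and go forward 375° from here (one turn plus half of that 30°), lowering the tool slightly so the sleeve stays within its slide.

```bash
python3 -c "
from h import *
for p in (-4.8,75.2,155.2,235.2,315.2): print('from',p); arc(p,range(10,90,10))"
```

```text
from -4.8
10 [-0.   7.8]
20 [-1.4 15.6]
30 [-4.1 22.9]
40 [-8.1 29.7]
50 [-13.1  35.7]
60 [-19.2  40.7]
70 [-26.   44.6]
80 [-33.3  47.3]
from 75.2
10 [-7.7  1.3]
20 [-15.6   1.3]
30 [-23.3  -0.1]
40 [-30.7  -2.8]
50 [-37.4  -6.7]
60 [-43.4 -11.8]
70 [-48.4 -17.8]
80 [-52.3 -24.6]
from 155.2
10 [-2.7 -7.4]
20 [ -4.  -15.1]
30 [ -4. -23.]
40 [ -2.6 -30.7]
50 [  0.1 -38. ]
60 [  4.1 -44.8]
70 [  9.1 -50.8]
80 [ 15.2 -55.8]
from 235.2
10 [ 6.8 -3.9]
20 [14.2 -6.6]
30 [21.9 -7.9]
40 [29.8 -7.9]
50 [37.5 -6.5]
60 [44.8 -3.8]
70 [51.6  0.2]
80 [57.6  5.2]
from 315.2
10 [5. 6.]
20 [ 8.9 12.8]
30 [11.6 20.2]
40 [12.9 27.9]
50 [12.9 35.8]
60 [11.5 43.5]
70 [ 8.8 50.9]
80 [ 4.8 57.6]
```

Emit:
{"fn": "play_rows", "kwargs": {"steps": [0,0,0,0,0,0,-1,0,0,0,0,0,0,-1]}}

```text
time: 7.62
ee_pos: [0.5595, -0.1706, 0.2866]
ee_rot: [-0.0, 0.809, 0.588, -0.0]
wrist_force: [-0.3, 3.7, -0.2]
grip_width: 0.215
```

```bash
python3 look.py e4; python3 - <<'E'
from h import *
import pickle
for n,u in (("e0",(318,207)),("e1",(268,227)),("e2",None),("e3",(238,293)),("e4",(238,293))):
    s,p=pickle.load(open(n+".pkl","rb"))
    if u: print(n,np.median([dpt(p,(u[0]+i,u[1]+j),s)[2] for i in range(-8,9,2) for j in range(-8,9,2)]))
E
```

```text
7.625 [ 0.5595 -0.1706  0.2866] F [-0.3112  3.7267 -0.169 ] M [ 0.8359 -0.0033 -0.0516] g 0.21503089486058163
hub px [232.5227 308.6451]
hub z med 0.10228335297311403 0.0005564735350338512
e0 0.10758874270236002
e1 0.10805179417037053
e3 0.10200287967423152
e4 0.10214114782319297
```

Emit:
{"fn": "play_rows", "kwargs": {"steps": [0,0,0,0,7.8,0,-1,0,0,0,-1.4,15.6,0,-1,0,0,0,-4.1,22.9,0,-1,0,0,0,-8.1,29.7,0,-1,0,0,0,-13.1,35.7,0,-1,0,0,0,-19.2,40.7,0,-1,0,0,0,-26,44.6,0,-1,0,0,0,-33.3,47.3,0,-1]}}

```text
time: 8.68
ee_pos: [0.5942, -0.2176, 0.2867]
ee_rot: [0.0, 0.809, 0.587, -0.0]
wrist_force: [-0.2, 2.2, 0.3]
grip_width: 0.214
```

```bash
python3 look.py f1
```

```text
8.675 [ 0.5942 -0.2176  0.2867] F [-0.1726  2.2496  0.3176] M [ 0.3391 -0.193  -0.0063] g 0.21397592559454123
hub px [300.704  212.2355]
hub z med 0.1007841952916064 0.017106497112083903
```

View pics/f1.png

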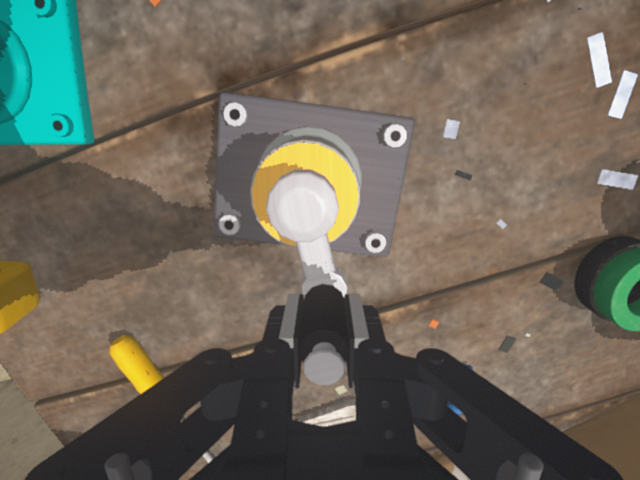

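The crank has come round with the sleeve held, with the hub at (302,206) and sinking. Continuing.

Emit:
{"fn": "play_rows", "kwargs": {"steps": [0,0,0,-7.7,1.3,0,-1,0,0,0,-15.6,1.3,0,-1,0,0,0,-23.3,-0.1,0.5,-1,0,0,0,-30.7,-2.8,1,-1,0,0,0,-37.4,-6.7,1,-1,0,0,0,-43.4,-11.8,1.5,-1,0,0,0,-48.4,-17.8,1.5,-1,0,0,0,-52.3,-24.6,2,-1]}}

```text
time: 9.72
ee_pos: [0.5541, -0.2591, 0.2847]
ee_rot: [-0.0, 0.809, 0.588, 0.0]
wrist_force: [1.9, 4.1, -0.1]
grip_width: 0.214
```

```bash
python3 look.py f2
```

```text
9.725 [ 0.5541 -0.2591  0.2847] F [ 1.9377  4.1097 -0.1022] M [ 0.6717 -0.2403 -0.0226] g 0.2139767948153866
hub px [415.4489 267.3044]
hub z med 0.09923512998189771 0.0005881774039976169
```

View pics/f2.png

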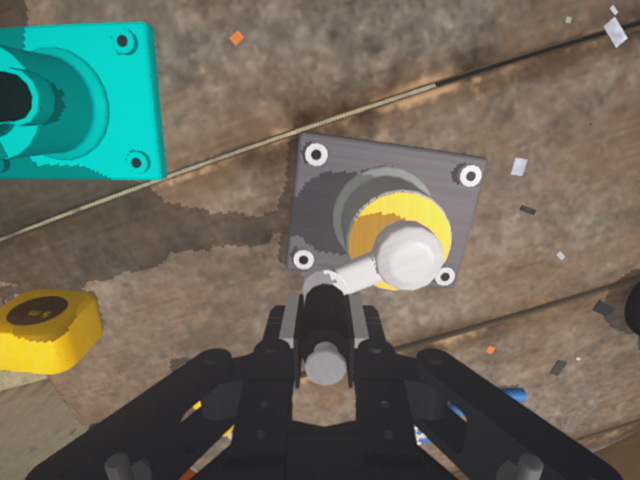

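The hub is at (410,255) at z 0.0992, sinking as expected. Continuing.

Emit:
{"fn": "play_rows", "kwargs": {"steps": [0,0,0,-2.7,-7.4,0,-1,0,0,0,-4,-15.1,0.5,-1,0,0,0,-4,-23,0.5,-1,0,0,0,-2.6,-30.7,1,-1,0,0,0,0.1,-38,1,-1,0,0,0,4.1,-44.8,1,-1,0,0,0,9.1,-50.8,1.5,-1,0,0,0,15.2,-55.8,1.5,-1]}}

```text
time: 10.78
ee_pos: [0.5061, -0.227, 0.2832]
ee_rot: [0.0, 0.809, 0.588, -0.0]
wrist_force: [2.7, -0.5, -0.4]
grip_width: 0.218
```

```bash
python3 look.py f3
```

```text
10.775 [ 0.5061 -0.227   0.2832] F [ 2.7257 -0.498  -0.4243] M [-0.1255 -0.489  -0.0294] g 0.2180136356054291
hub px [375.5619 370.0698]
hub z med 0.1649998557894634 0.009999703705361435
```

View pics/f3.png

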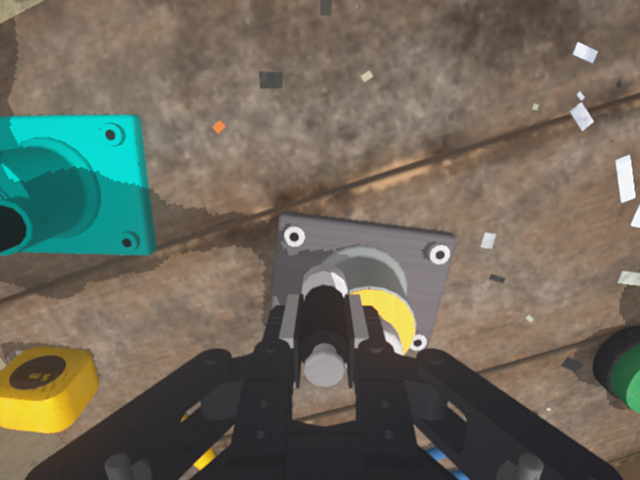

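The hub is now behind the right finger at (390,340), and the sleeve is still held. Continuing.

Emit:
{"fn": "play_rows", "kwargs": {"steps": [0,0,0,6.8,-3.9,0,-1,0,0,0,14.2,-6.6,0.5,-1,0,0,0,21.9,-7.9,0.5,-1,0,0,0,29.8,-7.9,1,-1,0,0,0,37.5,-6.5,1,-1,0,0,0,44.8,-3.8,1,-1,0,0,0,51.6,0.2,1.5,-1,0,0,0,57.6,5.2,1.5,-1]}}

```text
time: 11.82
ee_pos: [0.5294, -0.1737, 0.2815]
ee_rot: [-0.0, 0.809, 0.588, -0.0]
wrist_force: [-1.7, -0.6, -0.5]
grip_width: 0.215
```

```bash
python3 look.py f4;  python3 -c "
from h import *
arc(315.2,[10,20,30,40,50,55])"
```

```text
11.825 [ 0.5294 -0.1737  0.2815] F [-1.6694 -0.6215 -0.4915] M [-0.0667  0.2355 -0.0487] g 0.2145906421696794
hub px [259.7157 363.1069]
hub z med 0.16019330472344825 0.0030775554793914714
10 [5. 6.]
20 [ 8.9 12.8]
30 [11.6 20.2]
40 [12.9 27.9]
50 [12.9 35.8]
55 [12.4 39.7]
```

View pics/f4.png

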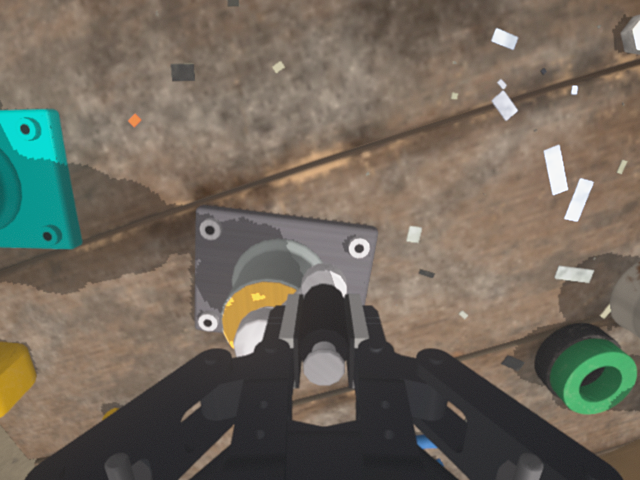

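The hub at (260,335) is partly hidden, and the crank is on track. Now the last 55°, then hold.

Emit:
{"fn": "play_rows", "kwargs": {"steps": [0,0,0,5,6,0,-1,0,0,0,8.9,12.8,0,-1,0,0,0,11.6,20.2,0,-1,0,0,0,12.9,27.9,0,-1,0,0,0,12.9,35.8,0,-1,0,0,0,12.4,39.7,0,-1,0,0,0,12.4,39.7,0,-1,0,0,0,12.4,39.7,0,-1]}}

```text
time: 12.88
ee_pos: [0.5709, -0.1748, 0.2819]
ee_rot: [0.0, 0.809, 0.587, 0.0]
wrist_force: [3.2, 2.0, -0.5]
grip_width: 0.217
```

```bash
python3 look.py f5
```

```text
12.875 [ 0.5709 -0.1748  0.2819] F [ 3.1605  1.9508 -0.4763] M [ 0.435  -0.5924  0.0125] g 0.216567976243458
hub px [228.7408 289.9294]
hub z med 0.094801702661333 0.0006431476908972548
```

View pics/f5.png

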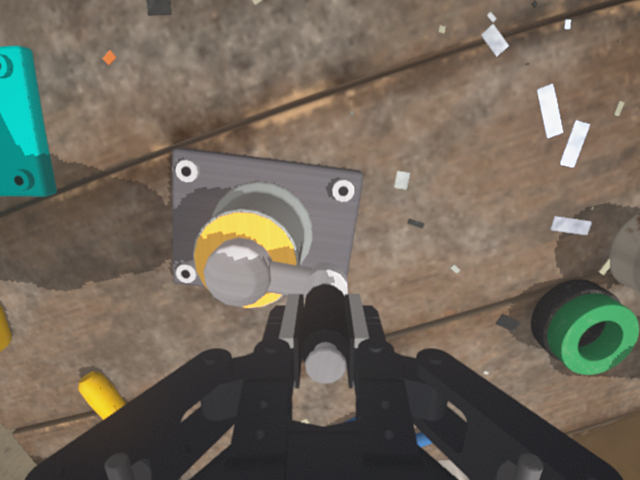

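The hub at (238,272) is in view, and the sleeve is gripped at (323,320). A final check of height, stillness and bystanders comes before handing in.

Emit:
{"fn": "play_rows", "kwargs": {"steps": [0,0,0,0,0,0,-1,0,0,0,0,0,0,-1,0,0,0,0,0,0,-1,0,0,0,0,0,0,-1]}}

```text
time: 13.42
ee_pos: [0.5707, -0.1747, 0.2817]
ee_rot: [0.0, 0.809, 0.588, 0.0]
wrist_force: [3.7, 2.4, -1.6]
grip_width: 0.216
```

```bash
python3 look.py f6; python3 - <<'E'
from h import *
from workcell import r
import pickle
for n,u in (("e2",(240,257)),("e4",(238,293)),("f5",(238,272)),("f6",(238,272))):
    s,p=pickle.load(open(n+".pkl","rb"))
    P=[dpt(p,(u[0]+i,u[1]+j),s)[2] for i in range(-8,9,2) for j in range(-8,9,2)]
    print(n,np.median(P),np.std(P),np.abs(s["qvel"]).max())
a=cv2.imread("pics/a_side.png");b=r.snapshot("side")["color"];cv2.imwrite("pics/g_side.png",b)
for nm,(x0,y0,x1,y1) in {"measure":(265,315,310,375),"pliers":(375,230,412,290)}.items():
    print(nm,cv2.absdiff(a,b)[y0:y1,x0:x1].mean())
E
```

```text
13.425 [ 0.5707 -0.1747  0.2817] F [ 3.7296  2.4087 -1.5547] M [ 0.483  -0.5808 -0.0278] g 0.2158294684062898
hub px [228.5237 290.9342]
hub z med 0.09501282074775272 0.000708481683730269
e2 0.10856189190557833 0.0006608561871153664 0.00403883842052554
e4 0.10214114782319297 0.0006296329479406187 0.0012150406176156723
f5 0.09491301931988319 0.0006185814677297986 0.004022804603891254
f6 0.09489003747621497 0.01719801792653221 0.0021761365149265514
measure 11.414444444444445
pliers 4.754204204204204
```

View pics/g_side.png

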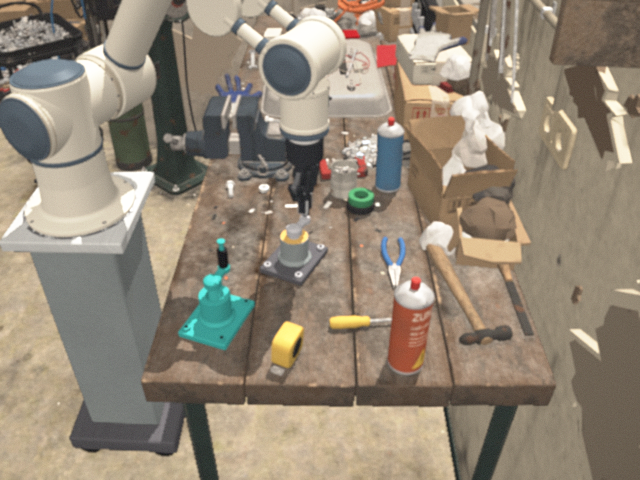

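The tape measure at (288,345) and the pliers at (394,262) are where they were. The hub stands about 13.7 to 14.2 mm below the peak and the arm is still, so I'm handing in.

```bash
python3 -c "
from workcell import r
print(r.job_done())"
```

```text
the job is handed in; nothing more can be done
None
```

I started the screw as asked and handed the job in at about 13.5 s; no verdict was reported. I gripped the sleeve, raised it 4 mm off the arm and turned the crank back until the wrist camera showed the hub fall. From there I turned forward about 375°, which is one turn plus half of the last 30° back-turn in which the drop happened.

**Screw height:** the hub top read 108.6 mm just before the drop, 102.1 mm after it and 94.9 mm at the end. That puts the screw about 13.7–14.2 mm below the thread's highest point, inside the 12.7–15.1 mm window. The drop read 6.4 mm instead of 7, which fits not having measured exactly at the peak and about 0.5 mm of depth noise. The last depth patch also had stray pixels (17 mm spread), but its median matched the reading before it.

**Hold and crank:** the fingers are closed on the sleeve (opening 0.216). I did not measure the grip force directly; the wrist force was under 5 N and the arm was still.

**Bystanders:** in the side view the pliers and tape measure look unmoved. The image difference around the tape measure was somewhat higher than around the pliers, and I did not find out why. I did not check the nut, and I never identified it in any picture.

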